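Fill the specimen tray

TASK

Stand the two loose specimen jars from the bench (the same size as the four already in the white tray; not the wider jar, the slim vial or the beaker) one each in the two empty ringed places at the ends of the tray's near row, centred in the rings, so that the tray holds two neat rows of three. Keep the jars upright, set them down rather than dropping them, and leave the four jars in the tray where they stand.

Things in the scene. Friction and masses are not known exactly. Their poses are not given: they have to be found in the camera images.
- jar_1_center (a point): specimen jar standing on the bench: an upright round white jar with a paper label band and a blue screw lid, 44 mm across the lid and 42 mm across the body, 60 mm tall over all (the lid is the top 16 mm), 60 to 130 g. This point is on its axis, half-way up (30 mm above its underside); z is up. The other loose jar is identical; either may go in either empty place.
- jar_2_center (a point): specimen jar standing on the bench: an upright round white jar with a paper label band and a blue screw lid, 44 mm across the lid and 42 mm across the body, 60 mm tall over all (the lid is the top 16 mm), 60 to 130 g. This point is on its axis, half-way up (30 mm above its underside); z is up. The other loose jar is identical; either may go in either empty place.
- tray: the specimen tray, fixed on the bench: flat, white plastic, 190 mm (x) by 275 mm (y), floor 4 mm thick, rim 10 mm high over the bench. Six printed rings lie 85 mm apart in two rows of three along y; four hold jars. Origin: centre of its underside; x points to the far row, y to the left along the rows.
- place_left (a point): empty place of the white tray: the left (+y) end of the row nearer the robot. This point is the centre of the printed ring outline (58 mm across), on top of the tray's floor, 4 mm above the bench, so a jar standing here has its centre 30 mm higher. x points from the near to the far row, y along the row to the left, z up. The tray's rim (10 mm high) is about 50 mm away, towards the robot and at the row's end.
- place_right (a point): empty place of the white tray: the right (-y) end of the row nearer the robot. This point is the centre of the printed ring outline (58 mm across), on top of the tray's floor, 4 mm above the bench, so a jar standing here has its centre 30 mm higher. x points from the near to the far row, y along the row to the left, z up. The tray's rim (10 mm high) is about 50 mm away, towards the robot and at the row's end.
- set_1_center (a point): specimen jar already standing in the tray, in the middle place of the near row; the same as the two loose ones (44 mm across, 60 mm tall). It stays there. This point is on its axis, half-way up.
- set_2_center (a point): specimen jar already standing in the tray, in the left place of the far row; the same as the two loose ones (44 mm across, 60 mm tall). It stays there. This point is on its axis, half-way up.
- set_3_center (a point): specimen jar already standing in the tray, in the middle place of the far row; the same as the two loose ones (44 mm across, 60 mm tall). It stays there. This point is on its axis, half-way up.
- set_4_center (a point): specimen jar already standing in the tray, in the right place of the far row; the same as the two loose ones (44 mm across, 60 mm tall). It stays there. This point is on its axis, half-way up.
Things that resemble listed ones, but are neither listed nor needed, are in the scene too. Leave any yellow look-alike of the part that bears jar_1_center alone. Leave any pink look-alike of the part that bears jar_2_center alone.

How it is judged (in metres and radians):
At the end, for the whole second after the job is handed in: Each of the two empty places holds one of the two loose jars (either way round), its axis within 15 mm of the ring's centre, standing on the tray floor (height within about 5 mm), upright within 10 degrees and at rest (z of jar_1_center in the frame of place_left between 0.026 and 0.036 m and angle between each of jar_1_center, jar_2_center's own z axis and vertical below 0.17 rad and linear speed of each of jar_1, jar_2 below 0.02 m/s and z of jar_2_center in the frame of place_left between 0.026 and 0.036 m and ((horizontal distance between jar_1_center and place_left below 0.015 m and horizontal distance between jar_2_center and place_right below 0.015 m) or (horizontal distance between jar_1_center and place_right below 0.015 m and horizontal distance between jar_2_center and place_left below 0.015 m))); the robot touches nothing.
It fails at once if a loose specimen jar is tipped over (more than 35 degrees) (angle between any of jar_1_center, jar_2_center's own z axis and vertical above 0.61 rad).
It fails at once if a loose specimen jar is dropped: let go with its underside more than 35 mm above the tray floor ((z of jar_1_center in the frame of place_left above 0.065 m and contact force between the fingers and jar_1 below 0.05 N) or (z of jar_2_center in the frame of place_left above 0.065 m and contact force between the fingers and jar_2 below 0.05 N)).
It fails at once if a jar already set in the tray is pushed more than 15 mm from where it stood (distance of any of set_1_center, set_2_center, set_3_center, set_4_center from where it was at the start of the episode above 0.015 m).
It also fails if it takes over 58 s, if anything falls off the work surface, if the arm or the gripper's body presses on something with over 40 N, if the wrist force passes 120 N, or if a joint passes its speed limit or range.

ROBOT

A 6-joint arm with a two-finger parallel gripper is mounted at the origin on the work surface. World frame = base frame: x ahead of the robot, y to its left, z up, the work surface at z = 0. Lengths are in m, angles in degrees, forces in N, time in s.
With the tool pointing down it reaches from about 0.3 to 0.775 m from the base axis. Payload 14.6 kg.
Tool frame: the origin (TCP) lies on the centre line of the jaws, within the pads' length; the fingertips stand 8 mm ahead of it and the grasp point (between the pads) lies 11 mm behind it; z points along the fingers, y is the line along which they close (so a half turn about z gives the same grasp; the last joint's range is limited). The gripper opens to 94 mm and grips with 3 to 60 N. Pads are 16 mm wide; open, the fingers measure 119 mm over their backs; the gripper's body (75 mm by 177 mm) begins 78 mm behind the grasp point.
Start: joints at [64.882, 17.183, 87.147, -0, 75.671, -3.816], TCP at [0.2, 0.512, 0.213] pointing down, gripper open.
Joint ranges: [-173.82, 173.82], [-45.26, 126.66], [13.44, 144.39], [-59.66, 239.66], [0, 175.72], [-146.38, 146.38]. Speed limits (degrees/s): [127.2, 127.2, 147.25, 180, 180, 180].

INTERFACE

Orientations are given as [roll, pitch, yaw] about the fixed x, y, z axes, in that order (R = Rz(yaw) Ry(pitch) Rx(roll)).
In Python, from plant import get_obs, capture, camera_info, hand_in gives the robot as it stands. The module is installed in compiled form; this text tells all that it offers.
- The arm moves only by the tool send_rows, never from a script. Its argument "motion" is a list of rows, each a list of 3 entries, a list of its own where there are three numbers: the finger opening in m, from 0 to 0.094, then the shift along the tool's x, y, z in m, then the turn about the tool's z in rad. In form: [[gripper, [dx, dy, dz], yaw], ...]. A call has exactly 8 rows; each row is the pose to reach, as a shift and turn from the pose commanded when the call began, along the tool's axes at that moment; what a row does not reach only later rows make up. A row lasts 1/8 s, in which the tool goes at most 62.5 mm and 10.7 degrees, less where a joint would pass 70% of its speed; a pose out of reach is approached as far as the arm can. A call with a gripper value outside its range is refused whole. The fingers move at their own pace and stop on an object; "grip_force" is the grip in N (left out, the last holds). Time passes only in rows, so rows that repeat a pose let the fingers close, or fill a call up. It gives the time, the measured TCP pose, the force, the opening and the grip force at its end, in the units of the state.
- get_obs(): the state, without advancing time (a new reading comes with each control period).
- capture(name): name is "scene" or "top"; returns (picture, depth): 400x640x3 uint8, blue, green, red; 400x640 float32, m along the optical axis (not along the pixel's ray), 0 where there is no reading.
- camera_info(name): a dict with "vertical_fov" (degrees; the focal length in pixels is half the picture's height over the tangent of half this angle, whatever the lens; pixels are square), "cx", "cy" (the principal point, pixels), "view" (4x4, takes a point from world to camera coordinates). Camera axes: x right, y up, looking along -z (the intrinsics and any distortion apply to the point x, -y, -z); pixel columns grow to the right and rows downward; lengths in m; the calibration is good to about 2 mm. A picture is of the moment at which its call begins. camera_info takes no time and is no camera call.
- hand_in(): hands the job in; it is judged then, once.
The state is a dict: "time_s": time; "joint_positions": joint angles; "joint_velocities": joint speeds; "tau": joint torques, N m; "ee_pos": TCP position; "orientation": TCP orientation; "wrist_force": force on the tool from outside, world axes, zero at the start; "moment": the same for the moment, N m; "width": opening from 0.0 (shut) to 1.0 (fully open); "grasp_force": force on a finger pad.
Only numpy, scipy, OpenCV 4.12 (cv2) and the standard library are available. Lean on these libraries where they do the work, as an engineer would, in place of code of your own. Each camera call takes 0.05 s, during which the arm holds its last target. There are 200 camera calls.

## Working session

There is one attempt and no reset: what is moved stays moved. The work goes in short steps, Python scripts to look and compute and a tool call to move; the robot and the scene stay as the last step left them, time stands still between calls to the robot, and variables do not carry over. Pictures are saved under pics/ and viewed, at most 10 in all, crops included, and the job is handed in when it is done.

Besides the shell and the picture viewer there is one more tool, called after "Call:" as name(argument=value, ...), one argument or row to a line, values as JSON. send_rows: Moves the arm, as the interface text tells. Its arguments: {"type":"object","properties":{"motion":{"type":"array","items":{"type":"array"}},"grip_force":{"type":"number"}},"required":["motion"]}

```bash
mkdir -p pics
python3 - <<'E'
from plant import *
import cv2,numpy as np
for n in("scene","top"):
    p,d=capture(n); cv2.imwrite(f"pics/{n}0.png",p); np.save(n+"0.npy",d); print(camera_info(n))
o=get_obs();print(o)
E
```

```text
{'vertical_fov': 42.56054020892147, 'cx': 316.5977748735289, 'cy': 190.59638304971458, 'view': array([[-0.25991676,  0.96553303, -0.01375647,  0.14967915],
       [-0.5524004 , -0.1369885 ,  0.82224568,  0.29093278],
       [ 0.79202088,  0.22131451,  0.56896644, -1.80138927],
       [ 0.        ,  0.        ,  0.        ,  1.        ]])}
{'vertical_fov': 49.39500995888834, 'cx': 312.8430775550967, 'cy': 196.84198002436463, 'view': array([[-2.59051477e-03, -9.99841610e-01,  1.76080676e-02,
         8.34592873e-04],
       [ 9.91556912e-01, -2.85416022e-04,  1.29671924e-01,
        -5.93698094e-01],
       [-1.29646360e-01,  1.77953182e-02,  9.91400599e-01,
        -8.87071218e-01],
       [ 0.00000000e+00,  0.00000000e+00,  0.00000000e+00,
         1.00000000e+00]])}
{'time_s': 0.1, 'joint_positions': array([ 6.48843857e+01,  1.72121270e+01,  8.71738456e+01, -2.14165295e-04,
        7.56709551e+01, -3.81850142e+00]), 'joint_velocities': array([-0.02007375, -0.06568244, -0.07388268, -0.07836276, -0.01236828,
       -0.04197867]), 'tau': array([-7.17922831e-06, -5.32649410e+01, -3.53282475e+01,  7.09069194e-02,
        2.34972319e-02, -1.27956328e-04]), 'ee_pos': array([0.1997    , 0.51223936, 0.21296751]), 'orientation': array([-1.79943185e+02, -3.58416854e-03,  1.58702938e+02]), 'wrist_force': array([-0.18065581, -0.18633926,  0.10902184]), 'moment': array([ 0.01389399, -0.0527549 , -0.00788579]), 'grasp_force': 0.0, 'width': 0.9955242350229742}
```

View pics/top0.png

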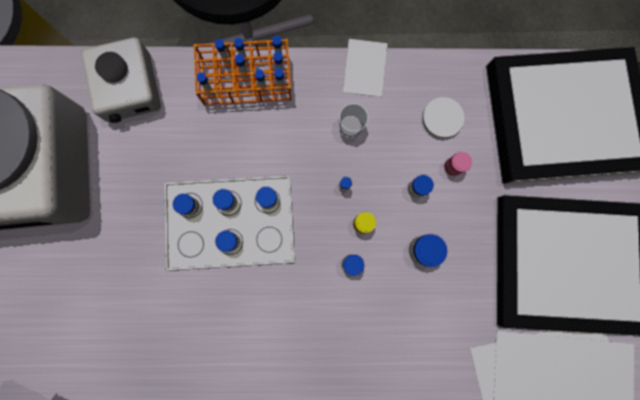

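View pics/scene0.png

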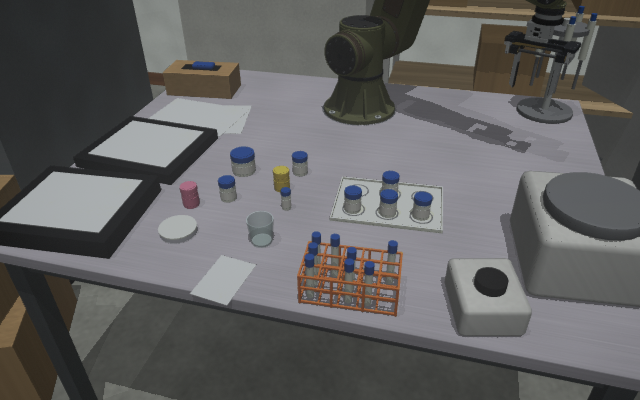

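The top view shows the loose jars at (353,265) and (423,185), and the empty rings at (190,244) and (269,239). The yellow, pink, wide and slim items are distractors. In the scene view the jars are at (300,162) and (227,188).

```bash
cat > h.py <<'E'
import numpy as np,cv2
from plant import *
def ray(n,u,v,z):
    c=camera_info(n);f=200/np.tan(np.radians(c["vertical_fov"]/2));V=c["view"]
    d=V[:3,:3].T@np.array([(u-c["cx"])/f,-(v-c["cy"])/f,-1]);C=-V[:3,:3].T@V[:3,3]
    return (C+d*(z-C[2])/d[2])
def lids(p):
    h=cv2.cvtColor(p,cv2.COLOR_BGR2HSV)
    m=cv2.inRange(h,(105,130,40),(130,255,255))
    n,_,s,c=cv2.connectedComponentsWithStats(m)
    return [(c[i],s[i,4]) for i in range(1,n) if s[i,4]>60]
E
python3 - <<'E'
from h import *
for n,x in(("top",0),("scene",0)):
    p=cv2.imread(f"pics/{n}0.png")
    for c,a in lids(p): print(n,c.round(1),a,ray(n,*c,.052).round(4),ray(n,*c,.056)[:2].round(4))
p=cv2.imread("pics/top0.png");g=cv2.cvtColor(p,cv2.COLOR_BGR2GRAY)
for u,v in((190,244),(269,239)):
    r=18;w=g[v-r:v+r+1,u-r:u+r+1].astype(float)
    m=(w<cv2.medianBlur(g,15)[v-r:v+r+1,u-r:u+r+1]-12.).astype(np.uint8)
    pts=np.argwhere(m)[:,::-1]; rr=np.hypot(*(pts-r).T); pts=pts[(rr>9)&(rr<17)]
    e=cv2.fitEllipse(pts.astype(np.float32)); print(len(pts),e); c=np.array(e[0])+[u-r,v-r]; print(c,ray("top",*c,.004))
cv2.imwrite("pics/z.png",cv2.resize(p[170:280,155:465],None,fx=2.5,fy=2.5,interpolation=cv2.INTER_CUBIC))
E
```

```text
top [276.3  40.1] 83 [0.9393 0.0796 0.052 ] [0.9373 0.0794]
top [219.   43.4] 74 [0.931  0.2049 0.052 ] [0.9289 0.204 ]
top [238.3  42.5] 74 [0.9334 0.1627 0.052 ] [0.9314 0.1621]
top [277.6  56.4] 73 [0.9017 0.0765 0.052 ] [0.8998 0.0762]
top [239.3  59. ] 78 [0.8953 0.1599 0.052 ] [0.8934 0.1592]
top [259.2  74.4] 71 [0.8604 0.1162 0.052 ] [0.8587 0.1157]
top [278.6  72.8] 79 [0.8642 0.0739 0.052 ] [0.8624 0.0737]
top [201.3  77.4] 66 [0.8529 0.241  0.052 ] [0.8512 0.24  ]
top [422.4 184.8] 318 [ 0.6175 -0.2317  0.052 ] [ 0.6169 -0.2306]
top [345.4 182.7] 102 [ 0.622  -0.0686  0.052 ] [ 0.6213 -0.0682]
top [266.  196.8] 325 [0.592  0.0984 0.052 ] [0.5915 0.098 ]
top [223.  199.2] 328 [0.587  0.1878 0.052 ] [0.5865 0.1871]
top [183.2 203.6] 333 [0.5778 0.2702 0.052 ] [0.5773 0.2691]
top [225.9 240.9] 341 [0.5003 0.1798 0.052 ] [0.5002 0.1791]
top [430.  250.3] 844 [ 0.4801 -0.2426  0.052 ] [ 0.48   -0.2415]
top [353.2 264.8] 341 [ 0.4508 -0.0825  0.052 ] [ 0.4509 -0.082 ]
scene [203.3  64.3] 110 [-0.1348 -0.6528  0.052 ] [-0.1252 -0.6477]
scene [241.8 152.6] 220 [ 0.4706 -0.2469  0.052 ] [ 0.4769 -0.244 ]
scene [299.3 155. ] 90 [ 0.4445 -0.0849  0.052 ] [ 0.4509 -0.0829]
scene [390.7 175.2] 112 [0.4868 0.1781 0.052 ] [0.493  0.1787]
scene [225.8 179.8] 111 [ 0.6114 -0.235   0.052 ] [ 0.6169 -0.2321]
scene [352.7 190.4] 122 [0.5794 0.0958 0.052 ] [0.585  0.0969]
scene [388.9 194. ] 135 [0.5734 0.1861 0.052 ] [0.5791 0.1867]
scene [422.9 196.6] 136 [0.5641 0.269  0.052 ] [0.5699 0.2691]
253 ((18.36644744873047, 17.974876403808594), (25.19386100769043, 26.293254852294922), 49.709651947021484)
[190.36644745 243.9748764 ] [0.49527688 0.26513031 0.004     ]
235 ((17.778310775756836, 18.2134952545166), (25.2435359954834, 25.512781143188477), 19.201108932495117)
[268.77831078 239.21349525] [0.50521307 0.09555743 0.004     ]
```

View pics/z.png

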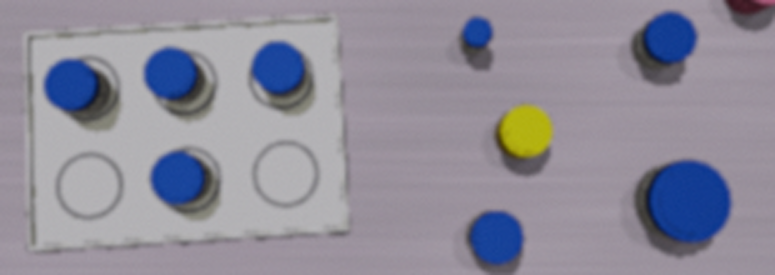

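Ring spacing comes out at 170 mm as it should, and the set jars agree. Next I need the shifts in tool axes.

```bash
cat >> h.py <<'E'
from scipy.spatial.transform import Rotation as Ro
A=(.4508,-.0825);B=(.6175,-.2317);L=(.4953,.2651);Rr=(.5052,.0956)
def sh(p,z,q=None,o=None):
    o=o or get_obs();R=Ro.from_euler("xyz",o["orientation"],degrees=True)
    return R.inv().apply(np.array([*p,z])-(o["ee_pos"] if q is None else q)).round(4)
E
python3 - <<'E'
from h import *
print("toA",sh(A,.13))
for n,a,b in(("A>R",A,Rr),("R>B",Rr,B),("B>L",B,L)): print(n,sh(b,0,[*a,0]))
E
```

```text
toA [-0.45   -0.4628  0.0834]
A>R [ 0.014   0.1857 -0.0002]
R>B [-2.235e-01 -2.642e-01  2.000e-04]
B>L [ 2.943e-01  4.185e-01 -4.000e-04]
```

Call:
send_rows(
  motion=[
    [0.075, [-0.02, -0.02, 0], 0],
    [0.075, [-0.05, -0.05, 0], 0],
    [0.075, [-0.085, -0.085, 0.01], 0],
    [0.075, [-0.12, -0.125, 0.02], 0],
    [0.075, [-0.155, -0.16, 0.03], 0],
    [0.075, [-0.19, -0.195, 0.035], 0],
    [0.075, [-0.225, -0.23, 0.04], 0],
    [0.075, [-0.26, -0.265, 0.045], 0],
  ],
  grip_force=20,
)

```text
time_s: 1.1
ee_pos: [0.3461, 0.1695, 0.1683]
orientation: [180.0, 0.0, 158.7]
wrist_force: [0.3, 0.3, -0.4]
width: 0.797
grasp_force: 0.0
```

Call:
send_rows(
  motion=[
    [0.075, [-0.035, -0.035, 0.01], 0],
    [0.075, [-0.07, -0.075, 0.02], 0],
    [0.075, [-0.105, -0.11, 0.025], 0],
    [0.075, [-0.14, -0.145, 0.03], 0],
    [0.075, [-0.165, -0.175, 0.035], 0],
    [0.075, [-0.18, -0.19, 0.037], 0],
    [0.075, [-0.19, -0.198, 0.038], 0],
    [0.075, [-0.19, -0.198, 0.038], 0],
  ],
)

```text
time_s: 2.1
ee_pos: [0.4509, -0.0825, 0.1303]
orientation: [-180.0, -0.0, 158.7]
wrist_force: [0.3, -0.7, -1.0]
width: 0.8
grasp_force: 0.0
```

Run:
```python
from h import *
o=get_obs();print(o["time_s"],o["ee_pos"],o["orientation"],sh(A,.014))
```

```text
2.1 [ 0.45090264 -0.08249797  0.13026573] [-1.79999448e+02 -2.50222609e-02  1.58669372e+02] [ 0.     -0.      0.1163]
```

Centred over jar A; descend and grip.

Call:
send_rows(
  motion=[
    [0.075, [0, 0, 0.02], 0],
    [0.075, [0, 0, 0.045], 0],
    [0.075, [0, 0, 0.07], 0],
    [0.075, [0, 0, 0.09], 0],
    [0.075, [0, 0, 0.105], 0],
    [0.075, [0, 0, 0.113], 0],
    [0.075, [0, 0, 0.116], 0],
    [0.075, [0, 0, 0.116], 0],
  ],
)

```text
time_s: 3.1
ee_pos: [0.451, -0.0824, 0.0147]
orientation: [180.0, 0.0, 158.7]
wrist_force: [0.1, 0.8, 0.5]
width: 0.8
grasp_force: 0.0
```

Call:
send_rows(
  motion=[
    [0.055, [0, 0, 0], 0],
    [0.048, [0, 0, 0], 0],
    [0.044, [0, 0, 0], 0],
    [0.038, [0, 0, 0], 0],
    [0.03, [0, 0, 0], 0],
    [0.03, [0, 0, 0], 0],
    [0.03, [0, 0, 0], 0],
    [0.03, [0, 0, 0], 0],
  ],
  grip_force=20,
)

```text
time_s: 4.1
ee_pos: [0.4509, -0.0824, 0.0145]
orientation: [180.0, 0.0, 158.7]
wrist_force: [-0.3, 0.1, 2.9]
width: 0.464
grasp_force: 20.0
```

Call:
send_rows(
  motion=[
    [0.03, [0, 0, -0.005], 0],
    [0.03, [0, 0, -0.015], 0],
    [0.03, [0, 0, -0.03], 0],
    [0.03, [0, 0, -0.05], 0],
    [0.03, [0, 0, -0.07], 0],
    [0.03, [0, 0, -0.085], 0],
    [0.03, [0, 0, -0.09], 0],
    [0.03, [0, 0, -0.09], 0],
  ],
)

```text
time_s: 5.1
ee_pos: [0.4508, -0.0824, 0.1045]
orientation: [-180.0, 0.0, 158.7]
wrist_force: [-0.2, -0.7, -0.9]
width: 0.461
grasp_force: 20.0
```

Call:
send_rows(
  motion=[
    [0.03, [0.002, 0.01, 0], 0],
    [0.03, [0.004, 0.035, 0], 0],
    [0.03, [0.006, 0.07, 0], 0],
    [0.03, [0.008, 0.11, 0], 0],
    [0.03, [0.01, 0.145, 0], 0],
    [0.03, [0.012, 0.17, 0], 0],
    [0.03, [0.014, 0.184, 0], 0],
    [0.03, [0.014, 0.186, 0], 0],
  ],
)

```text
time_s: 6.1
ee_pos: [0.5051, 0.0965, 0.104]
orientation: [-180.0, -0.0, 158.8]
wrist_force: [-0.5, -0.9, -1.5]
width: 0.464
grasp_force: 20.0
```

Run:
```python
from h import *
o=get_obs();print(o["time_s"],o["ee_pos"],o["width"],o["grasp_force"],sh(Rr,.0185))
p,_=capture("top");cv2.imwrite("pics/t1.png",p[140:300,120:460])
s,_=capture("scene");v=np.vstack([cv2.resize(x,(640,300)) for x in(p[140:300,120:461],s[60:260,150:577])]);cv2.imwrite("pics/m1.png",v)
```

```text
6.1 [0.50514764 0.09652782 0.10403277] 0.46447390344928946 20.00137615017593 [-0.0004 -0.0008  0.0855]
```

View pics/m1.png

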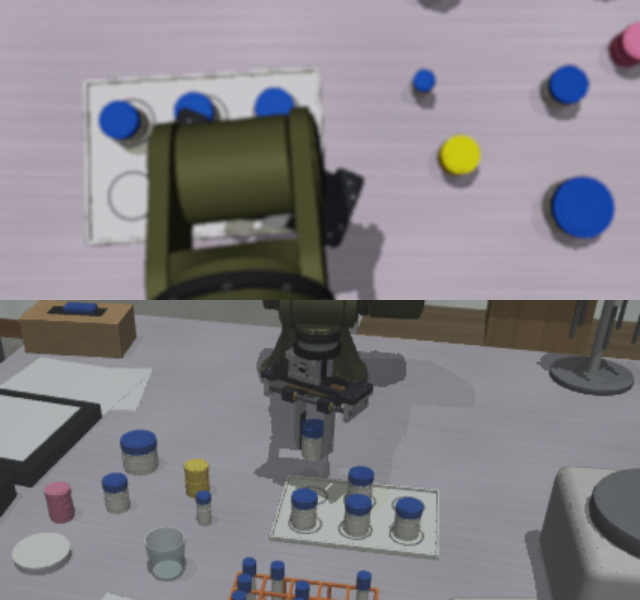

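The jar is held upright over the right ring (lower half, ~(313,440)). I'll lower it, release and back off.

Call:
send_rows(
  motion=[
    [0.03, [0, 0, 0.015], 0],
    [0.03, [0, 0, 0.035], 0],
    [0.03, [0, 0, 0.055], 0],
    [0.03, [0, 0, 0.07], 0],
    [0.03, [0, 0, 0.079], 0],
    [0.03, [0, 0, 0.083], 0],
    [0.03, [0, 0, 0.085], 0],
    [0.03, [0, 0, 0.086], 0],
  ],
)

```text
time_s: 7.2
ee_pos: [0.5056, 0.096, 0.0187]
orientation: [180.0, 0.0, 158.7]
wrist_force: [0.5, -0.4, -1.1]
width: 0.463
grasp_force: 20.0
```

Call:
send_rows(
  motion=[
    [0.03, [0, 0, 0], 0],
    [0.044, [0, 0, 0], 0],
    [0.048, [0, 0, 0], 0],
    [0.055, [0, 0, 0], 0],
    [0.062, [0, 0, 0], 0],
    [0.062, [0, 0, 0], 0],
    [0.062, [0, 0, -0.01], 0],
    [0.062, [0, 0, -0.03], 0],
  ],
)

```text
time_s: 8.2
ee_pos: [0.5051, 0.0959, 0.0489]
orientation: [-180.0, -0.1, 158.7]
wrist_force: [0.6, -0.2, -0.4]
width: 0.661
grasp_force: 0.0
```

Call:
send_rows(
  motion=[
    [0.062, [0, 0, -0.03], 0],
    [0.062, [0, 0, -0.06], 0],
    [0.062, [-0.01, -0.01, -0.09], 0],
    [0.075, [-0.04, -0.045, -0.1], 0],
    [0.075, [-0.075, -0.085, -0.1], 0],
    [0.075, [-0.11, -0.13, -0.1], 0],
    [0.075, [-0.15, -0.175, -0.1], 0],
    [0.075, [-0.18, -0.21, -0.1], 0],
  ],
)

```text
time_s: 9.2
ee_pos: [0.5972, -0.1674, 0.1492]
orientation: [-180.0, 0.0, 158.6]
wrist_force: [0.2, 0.8, 0.5]
width: 0.797
grasp_force: 0.0
```

Run:
```python
from h import *
o=get_obs();print(o["time_s"],o["ee_pos"],sh(B,.13))
p,_=capture("top");cv2.imwrite("pics/t2.png",p)
for c,a in lids(p):
    if c[1]>150: print(c.round(1),a,ray("top",*c,.056).round(4),ray("top",*c,.052).round(4))
```

```text
9.2 [ 0.59718365 -0.16742296  0.14920095] [-0.0423 -0.0525  0.0192]
[345.4 182.7] 97 [ 0.6214 -0.0681  0.056 ] [ 0.622  -0.0685  0.052 ]
[266.  196.9] 323 [0.5914 0.098  0.056 ] [0.592  0.0983 0.052 ]
[223.  199.2] 327 [0.5864 0.1871 0.056 ] [0.5869 0.1879 0.052 ]
[183.3 203.7] 331 [0.5773 0.269  0.056 ] [0.5777 0.2701 0.052 ]
[266.5 238. ] 325 [0.5061 0.0959 0.056 ] [0.5062 0.0963 0.052 ]
[225.9 240.9] 339 [0.5002 0.179  0.056 ] [0.5003 0.1798 0.052 ]
```

Jar 1 stands at (0.506, 0.096), about 1 mm from the ring centre, and the set jars haven't moved. Now jar B.

Call:
send_rows(
  motion=[
    [0.075, [-0.015, -0.02, 0], 0],
    [0.075, [-0.03, -0.04, 0.01], 0],
    [0.075, [-0.04, -0.05, 0.02], 0],
    [0.075, [-0.0425, -0.0525, 0.025], 0],
    [0.075, [-0.0425, -0.0525, 0.03], 0],
    [0.075, [-0.0425, -0.0525, 0.03], 0],
    [0.075, [-0.0425, -0.0525, 0.03], 0],
    [0.075, [-0.0425, -0.0525, 0.03], 0],
  ],
)

```text
time_s: 10.25
ee_pos: [0.6174, -0.2293, 0.1189]
orientation: [-180.0, 0.0, 158.7]
wrist_force: [-0.2, 0.1, 0.0]
width: 0.798
grasp_force: 0.0
```

Run:
```python
from h import *
o=get_obs();print(o["time_s"],o["ee_pos"],sh(B,.0145))
```

```text
10.25 [ 0.61743293 -0.22926768  0.11886114] [-0.0009 -0.0022  0.1044]
```

Call:
send_rows(
  motion=[
    [0.075, [-0.001, -0.002, 0.015], 0],
    [0.075, [-0.001, -0.002, 0.035], 0],
    [0.075, [-0.001, -0.002, 0.06], 0],
    [0.075, [-0.001, -0.002, 0.08], 0],
    [0.075, [-0.001, -0.002, 0.095], 0],
    [0.075, [-0.001, -0.002, 0.102], 0],
    [0.075, [-0.001, -0.002, 0.104], 0],
    [0.075, [-0.001, -0.002, 0.104], 0],
  ],
)

```text
time_s: 11.25
ee_pos: [0.6178, -0.2318, 0.015]
orientation: [-180.0, 0.1, 158.7]
wrist_force: [0.5, -0.2, -0.2]
width: 0.793
grasp_force: 0.0
```

Call:
send_rows(
  motion=[
    [0.055, [0, 0, 0], 0],
    [0.048, [0, 0, 0], 0],
    [0.044, [0, 0, 0], 0],
    [0.038, [0, 0, 0], 0],
    [0.03, [0, 0, 0], 0],
    [0.03, [0, 0, 0], 0],
    [0.03, [0, 0, 0], 0],
    [0.03, [0, 0, 0], 0],
  ],
  grip_force=20,
)

```text
time_s: 12.25
ee_pos: [0.6176, -0.2316, 0.0146]
orientation: [180.0, 0.0, 158.7]
wrist_force: [0.3, 1.8, 1.4]
width: 0.46
grasp_force: 20.0
```

Call:
send_rows(
  motion=[
    [0.03, [0, 0, -0.005], 0],
    [0.03, [0, 0, -0.015], 0],
    [0.03, [0, 0, -0.03], 0],
    [0.03, [0, 0, -0.05], 0],
    [0.03, [0, 0, -0.075], 0],
    [0.03, [0, 0, -0.1], 0],
    [0.03, [0, 0, -0.115], 0],
    [0.03, [0, 0, -0.12], 0],
  ],
)

```text
time_s: 13.25
ee_pos: [0.6178, -0.2318, 0.1357]
orientation: [-180.0, 0.1, 158.7]
wrist_force: [0.7, -0.0, -1.6]
width: 0.466
grasp_force: 20.0
```

Call:
send_rows(
  motion=[
    [0.03, [0.008, 0.012, 0], 0],
    [0.03, [0.025, 0.035, 0], 0],
    [0.03, [0.045, 0.065, 0], 0],
    [0.03, [0.067, 0.097, 0], 0],
    [0.03, [0.09, 0.13, 0], 0],
    [0.03, [0.113, 0.162, 0], 0],
    [0.03, [0.136, 0.194, 0], 0],
    [0.03, [0.159, 0.227, 0], 0],
  ],
)

```text
time_s: 14.25
ee_pos: [0.5505, 0.0395, 0.1335]
orientation: [-180.0, -0.1, 158.7]
wrist_force: [-0.3, 0.5, -0.7]
width: 0.464
grasp_force: 20.0
```

Call:
send_rows(
  motion=[
    [0.03, [0.023, 0.033, 0], 0],
    [0.03, [0.046, 0.065, 0], 0],
    [0.03, [0.069, 0.098, 0], 0],
    [0.03, [0.092, 0.13, 0], 0],
    [0.03, [0.112, 0.16, 0.005], 0],
    [0.03, [0.127, 0.182, 0.015], 0],
    [0.03, [0.135, 0.191, 0.025], 0],
    [0.03, [0.135, 0.191, 0.03], 0],
  ],
)

```text
time_s: 15.25
ee_pos: [0.4946, 0.2646, 0.1033]
orientation: [-179.9, -0.1, 158.8]
wrist_force: [-0.7, -0.4, -1.1]
width: 0.465
grasp_force: 20.0
```

Run:
```python
from h import *
capture("top");o=get_obs();print(o["time_s"],o["ee_pos"],o["width"],o["grasp_force"],sh(L,.0185))
```

```text
15.3 [0.49485754 0.26403794 0.10305245] 0.46346705880358446 19.989997297525406 [-0.0001  0.0013  0.0846]
```

Call:
send_rows(
  motion=[
    [0.03, [0, 0.001, 0.015], 0],
    [0.03, [0, 0.001, 0.035], 0],
    [0.03, [0, 0.001, 0.055], 0],
    [0.03, [0, 0.001, 0.07], 0],
    [0.03, [0, 0.001, 0.078], 0],
    [0.03, [0, 0.001, 0.082], 0],
    [0.03, [0, 0.001, 0.084], 0],
    [0.03, [0, 0.001, 0.085], 0],
  ],
)

```text
time_s: 16.3
ee_pos: [0.496, 0.2656, 0.0197]
orientation: [180.0, 0.0, 158.7]
wrist_force: [0.3, 0.0, -1.1]
width: 0.462
grasp_force: 20.0
```

Call:
send_rows(
  motion=[
    [0.03, [0, 0, 0], 0],
    [0.044, [0, 0, 0], 0],
    [0.048, [0, 0, 0], 0],
    [0.055, [0, 0, 0], 0],
    [0.062, [0, 0, 0], 0],
    [0.062, [0, 0, 0], 0],
    [0.062, [0, 0, -0.01], 0],
    [0.062, [0, 0, -0.03], 0],
  ],
)

```text
time_s: 17.3
ee_pos: [0.4956, 0.2654, 0.0498]
orientation: [-180.0, -0.0, 158.7]
wrist_force: [1.1, 0.1, -0.0]
width: 0.662
grasp_force: 0.0
```

Call:
send_rows(
  motion=[
    [0.062, [0, 0, -0.03], 0],
    [0.062, [0, 0, -0.06], 0],
    [0.062, [0, 0, -0.09], 0],
    [0.075, [0.01, 0.04, -0.11], 0],
    [0.075, [0.03, 0.08, -0.12], 0],
    [0.075, [0.05, 0.12, -0.12], 0],
    [0.075, [0.07, 0.16, -0.12], 0],
    [0.075, [0.09, 0.2, -0.12], 0],
  ],
)

```text
time_s: 18.3
ee_pos: [0.4843, 0.4859, 0.1703]
orientation: [180.0, 0.0, 158.7]
wrist_force: [-0.4, -0.2, 0.7]
width: 0.795
grasp_force: 0.0
```

Call:
send_rows(
  motion=[
    [0.075, [0.01, 0.02, 0], 0],
    [0.075, [0.02, 0.03, 0], 0],
    [0.075, [0.02, 0.03, 0], 0],
    [0.075, [0.02, 0.03, 0], 0],
    [0.075, [0.02, 0.03, 0], 0],
    [0.075, [0.02, 0.03, 0], 0],
    [0.075, [0.02, 0.03, 0], 0],
    [0.075, [0.02, 0.03, 0], 0],
  ],
)

```text
time_s: 19.3
ee_pos: [0.4769, 0.5197, 0.1694]
orientation: [180.0, 0.0, 158.7]
wrist_force: [0.2, 1.1, 0.2]
width: 0.799
grasp_force: 0.0
```

Run:
```python
from h import *
p,_=capture("top");s,_=capture("scene")
for c,a in lids(p):
    if c[1]>150: print(c.round(1),a,ray("top",*c,.056).round(4))
v=np.vstack([cv2.resize(x,(640,300)) for x in(p[140:300,120:461],s[60:260,150:577])]);cv2.imwrite("pics/m2.png",v)
```

```text
[345.5 182.7] 103 [ 0.6214 -0.0683  0.056 ]
[266.  196.8] 327 [0.5915 0.0979 0.056 ]
[223.  199.2] 328 [0.5865 0.1871 0.056 ]
[183.3 203.7] 333 [0.5772 0.269  0.056 ]
[266.5 238. ] 327 [0.506 0.096 0.056]
[225.9 240.9] 341 [0.5002 0.1791 0.056 ]
[183.4 243. ] 349 [0.496  0.2657 0.056 ]
[430.1 250.3] 842 [ 0.48   -0.2415  0.056 ]
```

View pics/m2.png

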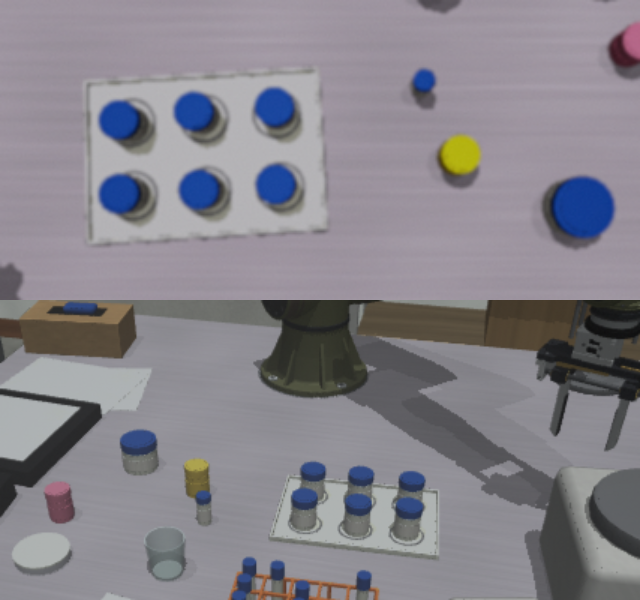

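Both jars stand upright in the near-row end rings (top crop: (120,194) and (277,185)), about 1 mm off centre, and the arm is clear.

```bash
python3 -c "from plant import *;print(hand_in())"
```

```text
the job is handed in; nothing more can be done
None
```

I stood both loose jars upright in the tray's two empty rings, each about 1 mm off centre by the top camera, left the four set jars where they were, and handed the job in at about 19 s; the hand-in returned no verdict.

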